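# Draw the blown fuse's carrier

### The job

One of the three lamps on the fuse block is red: the fuse in the carrier right behind it has blown. Pinch that carrier's two orange side catches together with the fingers to unlock it, draw it straight up out of the block, and finish while still holding it by the pinched catches, upright and still, well clear above the block. Leave the other two carriers locked in their seats and do not disturb the other things on the bench.

Things in the scene. Friction and masses are not known exactly. Their poses are not given: they have to be found in the camera images.
- fuse_block: grey, dark-topped low-voltage fuse block with three fuse carriers in a row, fixed to the table: 124 mm deep (its x), 214 mm long (its y), top plate 58 mm high. Origin: centre of its underside, on the table. Its -x side, with the red and black output sockets and the lamps, is the front and faces the robot, turned up to about 0.35 rad; its y runs along the row towards the left.
- slot_a (a point): centre of the left mouth in the fuse block's top plate (62 mm between neighbours along the block's y), at the height of the top plate, 58 mm above the table; axes as the block's.
- slot_b (a point): centre of the middle mouth in the fuse block's top plate (62 mm between neighbours along the block's y), at the height of the top plate, 58 mm above the table; axes as the block's.
- slot_c (a point): centre of the right mouth in the fuse block's top plate (62 mm between neighbours along the block's y), at the height of the top plate, 58 mm above the table; axes as the block's.
- lamp_red_lens (a point): status lamp, round lens 14 mm wide in a metal rim, 5 mm high on the block's top plate, glowing red: the fuse behind it is blown. Each lamp belongs to the carrier right behind it: mouth centre 46 mm from the lamp along the block's +x. Which of the three places has the red lamp changes.
- lamp_green_1_lens (a point): status lamp, round lens 14 mm wide in a metal rim, 5 mm high on the block's top plate, green: fuse sound. Each lamp belongs to the carrier right behind it: mouth centre 46 mm from the lamp along the block's +x. Which of the three places has the red lamp changes.
- lamp_green_2_lens (a point): status lamp, round lens 14 mm wide in a metal rim, 5 mm high on the block's top plate, green: fuse sound. Each lamp belongs to the carrier right behind it: mouth centre 46 mm from the lamp along the block's +x. Which of the three places has the red lamp changes.
- carrier_a: left fuse carrier, about 0.12 kg, 89 mm tall: off-white body, 18 (x) x 26 (y) mm above the block, between two orange catches. Origin: centre of its underside, 8 mm above the block's underside when seated (50 mm of it is inside the block). x runs from front catch to rear catch, as the block's x when seated.
- carrier_a_grip (a point): point on the left carrier's middle axis at mid height of the catches' finger pads, 81.5 mm above the table when seated. Pads: 20 mm wide (y), from 67 to 97 mm above the table when seated; 47 mm over both outer faces at mid height (51 mm at their tops); pressed fully they stand upright, 30 mm over both.
- carrier_a_front_catch (a joint): orange front catch on the -x side of the left carrier: sprung lever hinged at the carrier's foot, inside the block. Rad: 0 = out and locked under the block's top plate, 0.125 = fully pressed towards the body; unlocked above about 0.09. About 2 N on the pad to start, 5 N fully in; springs out when let go.
- carrier_a_rear_catch (a joint): orange rear catch on the +x side of the left carrier: sprung lever hinged at the carrier's foot, inside the block. Rad: 0 = out and locked under the block's top plate, 0.125 = fully pressed towards the body; unlocked above about 0.09. About 2 N on the pad to start, 5 N fully in; springs out when let go.
- carrier_b: middle fuse carrier, about 0.12 kg, 89 mm tall: off-white body, 18 (x) x 26 (y) mm above the block, between two orange catches. Origin: centre of its underside, 8 mm above the block's underside when seated (50 mm of it is inside the block). x runs from front catch to rear catch, as the block's x when seated.
- carrier_b_grip (a point): point on the middle carrier's middle axis at mid height of the catches' finger pads, 81.5 mm above the table when seated. Pads: 20 mm wide (y), from 67 to 97 mm above the table when seated; 47 mm over both outer faces at mid height (51 mm at their tops); pressed fully they stand upright, 30 mm over both.
- carrier_b_front_catch (a joint): orange front catch on the -x side of the middle carrier: sprung lever hinged at the carrier's foot, inside the block. Rad: 0 = out and locked under the block's top plate, 0.125 = fully pressed towards the body; unlocked above about 0.09. About 2 N on the pad to start, 5 N fully in; springs out when let go.
- carrier_b_rear_catch (a joint): orange rear catch on the +x side of the middle carrier: sprung lever hinged at the carrier's foot, inside the block. Rad: 0 = out and locked under the block's top plate, 0.125 = fully pressed towards the body; unlocked above about 0.09. About 2 N on the pad to start, 5 N fully in; springs out when let go.
- carrier_c: right fuse carrier, about 0.12 kg, 89 mm tall: off-white body, 18 (x) x 26 (y) mm above the block, between two orange catches. Origin: centre of its underside, 8 mm above the block's underside when seated (50 mm of it is inside the block). x runs from front catch to rear catch, as the block's x when seated.
- carrier_c_grip (a point): point on the right carrier's middle axis at mid height of the catches' finger pads, 81.5 mm above the table when seated. Pads: 20 mm wide (y), from 67 to 97 mm above the table when seated; 47 mm over both outer faces at mid height (51 mm at their tops); pressed fully they stand upright, 30 mm over both.
- carrier_c_front_catch (a joint): orange front catch on the -x side of the right carrier: sprung lever hinged at the carrier's foot, inside the block. Rad: 0 = out and locked under the block's top plate, 0.125 = fully pressed towards the body; unlocked above about 0.09. About 2 N on the pad to start, 5 N fully in; springs out when let go.
- carrier_c_rear_catch (a joint): orange rear catch on the +x side of the right carrier: sprung lever hinged at the carrier's foot, inside the block. Rad: 0 = out and locked under the block's top plate, 0.125 = fully pressed towards the body; unlocked above about 0.09. About 2 N on the pad to start, 5 N fully in; springs out when let go.
- fuse_box: bystander: small blue box of spare fuses, 49 x 66 x 22 mm, near the block's left end; origin at the centre of its underside.
- screwdriver: bystander: slotted screwdriver with a blue handle, 178 mm long, lying in front of the block; origin under its middle.
- marker: bystander: black-and-white marker pen, 135 mm long, lying on the right; origin under its middle.
- stopwatch: bystander: white hand stopwatch, 76 x 53 x 14 mm, lying on the right; origin under its middle.
Not all that is in view belongs to the job. What is shaped like the carrier_a but green is not meant. Leave any green look-alike of the carrier_b alone.

How it is judged:
On the way:
1. both catches of the carrier behind the red lamp are pinched in while it is still in its seat (((horizontal distance between lamp_red_lens and slot_a below 0.06 m and value of joint each of carrier_a_front_catch, carrier_a_rear_catch above 0.085 rad and z of carrier_a in the frame of fuse_block below 0.014 m) or (horizontal distance between lamp_red_lens and slot_b below 0.06 m and value of joint each of carrier_b_front_catch, carrier_b_rear_catch above 0.085 rad and z of carrier_b in the frame of fuse_block below 0.014 m) or (horizontal distance between lamp_red_lens and slot_c below 0.06 m and value of joint each of carrier_c_front_catch, carrier_c_rear_catch above 0.085 rad and z of carrier_c in the frame of fuse_block below 0.014 m))), for 0.1 s.
At the end, for the whole second after the job is handed in: Carrier behind the red lamp held by the fingers, both catches in (over 0.07 rad), underside 30 mm or more above the block's top, tilt under 0.35 rad, still (under 0.03 m/s), touching neither block nor other carriers; the other two seated with catches out (((horizontal distance between lamp_red_lens and slot_a below 0.06 m and value of joint each of carrier_a_front_catch, carrier_a_rear_catch above 0.07 rad and z of carrier_a in the frame of fuse_block above 0.088 m and angle between carrier_a's own z axis and vertical below 0.35 rad and linear speed of carrier_a below 0.03 m/s and contact force between the fingers and carrier_a above 1 N and contact force between each of fuse_block, carrier_b, carrier_c and carrier_a below 0.05 N and z of each of carrier_b, carrier_c in the frame of fuse_block below 0.0105 m and value of joint each of carrier_b_front_catch, carrier_b_rear_catch, carrier_c_front_catch, carrier_c_rear_catch below 0.03 rad) or (horizontal distance between lamp_red_lens and slot_b below 0.06 m and value of joint each of carrier_b_front_catch, carrier_b_rear_catch above 0.07 rad and z of carrier_b in the frame of fuse_block above 0.088 m and angle between carrier_b's own z axis and vertical below 0.35 rad and linear speed of carrier_b below 0.03 m/s and contact force between the fingers and carrier_b above 1 N and contact force between each of fuse_block, carrier_a, carrier_c and carrier_b below 0.05 N and z of each of carrier_a, carrier_c in the frame of fuse_block below 0.0105 m and value of joint each of carrier_a_front_catch, carrier_a_rear_catch, carrier_c_front_catch, carrier_c_rear_catch below 0.03 rad) or (horizontal distance between lamp_red_lens and slot_c below 0.06 m and value of joint each of carrier_c_front_catch, carrier_c_rear_catch above 0.07 rad and z of carrier_c in the frame of fuse_block above 0.088 m and angle between carrier_c's own z axis and vertical below 0.35 rad and linear speed of carrier_c below 0.03 m/s and contact force between the fingers and carrier_c above 1 N and contact force between each of fuse_block, carrier_a, carrier_b and carrier_c below 0.05 N and z of each of carrier_a, carrier_b in the frame of fuse_block below 0.0105 m and value of joint each of carrier_a_front_catch, carrier_a_rear_catch, carrier_b_front_catch, carrier_b_rear_catch below 0.03 rad))); the arm keeps its last pose, push and grip.
It fails at once if a carrier whose lamp is green is drawn out of its seat ((not (horizontal distance between lamp_red_lens and slot_a below 0.06 m) and z of carrier_a in the frame of fuse_block above 0.02 m) or (not (horizontal distance between lamp_red_lens and slot_b below 0.06 m) and z of carrier_b in the frame of fuse_block above 0.02 m) or (not (horizontal distance between lamp_red_lens and slot_c below 0.06 m) and z of carrier_c in the frame of fuse_block above 0.02 m)).
It fails at once if the box of fuses, screwdriver, marker or stopwatch is shifted by more than 25 mm (distance of any of fuse_box, screwdriver, marker, stopwatch from where it was at the start of the episode above 0.025 m).
It also fails if it takes over 32 s, if anything falls off the work surface, if the arm or the gripper's body presses on something with over 40 N, if the wrist force passes 120 N, or if a joint passes its speed limit or range.

### The arm

A 7-joint arm with a two-finger parallel gripper is mounted at the origin on a cart in front of the work surface, level with it; the furniture and walls round the work are solid. World frame = base frame: x ahead of the robot, y to its left, z up, the work surface at z = 0. Lengths are in m, angles in rad, forces in N, time in s.
With the tool pointing down it reaches from about 0.4 to 0.85 m from the base axis. Payload 4.5 kg.
Tool frame: the origin (TCP) lies between the finger pads; the fingertips stand 25 mm ahead of it and the grasp point (between the pads) lies 6 mm ahead of it (r.tips_ahead is the distance from the TCP to the fingertips, in m); z points along the fingers, y is the direction in which the jaws open and shut (so a half turn about z gives the same grasp; the last joint's range is limited). The gripper opens to 88 mm and grips with 3 to 60 N. Pads are 18 mm wide; open, the fingers measure 123 mm over their backs; the gripper's body (75 mm by 187 mm) begins 45 mm behind the grasp point.
Start: joints at [-1.297, 0.689, -0.195, 1.565, 0.157, 0.902, -0.215], TCP at [0.148, 0.607, 0.264] pointing down, gripper open.
Joint ranges: [-3.01, 3.01], [-0.46, 2.08], [-1.47, 1.51], [0.13, 2.56], [-1, 4.14], [0.04, 2.09], [-2.66, 2.66]. Speed limits (rad/s): [2.57, 2.57, 3.14, 3.14, 3.14, 3.14, 3.14].

### API

Orientations are given as a unit quaternion [x, y, z, w].
In Python, from plant import r, imaging gives the robot as it stands.
- The arm moves only by the tool send_rows, never from a script. Its argument "moves" is one flat list of numbers, 6 for each row, row after row: the shift along the tool's x, y, z in m, then the turn, a rotation vector about the tool's x, y, z in degrees. A call has exactly 5 rows; each row is the pose to reach, as a shift and turn from the pose measured when the call began, along the tool's axes at that moment; what a row does not reach only later rows make up. A row lasts 1/12 s, in which the tool goes at most 41.7 mm and 7.16 degrees, less where a joint would pass 70% of its speed; a pose out of reach is approached as far as the arm can. A call with a gripper value outside its range is refused whole. "claw" is the closure, from -1 (fully open) to 1 (shut), so that 0 is half open, set as the call begins (left out, the last holds). The fingers move at their own pace and stop on an object; "grip_force" is the grip in N (left out, the last holds). Time passes only in rows, so rows that repeat a pose let the fingers close, or fill a call up. It gives the time, the measured TCP pose, the force and the opening at its end, in the units of the state.
- r.get_state(): the state, without advancing time (a new reading comes with each control period).
- imaging.snapshot(name): name is "side" or "top" or "wrist"; returns a dict with "image" (400x640x3 uint8, red, green, blue), "depth" (400x640 float32, m along the optical axis (not along the pixel's ray), 0 where there is no reading), "mtx" (3x3 intrinsics, pixels), "rvec" (rotation vector, rad) and "tvec" (3), from world to camera coordinates, as OpenCV has them. Camera axes: x right, y down, z forward; pixel columns grow to the right and rows downward; lengths in m; the calibration is good to about 2 mm. A picture is of the moment at which its call begins.
- r.finish_job(): hands the job in, once; it reports no verdict.
Trained networks look in a picture, given as the dict that the camera call returned (one of the last four; its "shot" number tells which), for a name from the list of things; names that differ only in an ending like _2 or _b are one class to them, and where a whole thing is asked for, a point or a joint stands for the part that bears it (a point fixed in the world has none). Each returns a list of dicts, best first, with "score" (0 to 1); they miss things now and then, are a little off and sometimes report something else, mostly with a low value. They report only what shows in the picture. A call takes as long as a camera call. They do not tell look-alikes from the thing itself.
- imaging.look_for(query, picture): "box" ([centre column, centre row, width, height] as shares, 0 to 1, of the picture: columns of its width, rows of its height, round what is visible of it).
- imaging.silhouettes(query, picture): "pixels" (400x640 bool, what is visible of it) and "box" ([centre column, centre row, width, height] as shares, 0 to 1, of the picture: columns of its width, rows of its height, round what is visible of it).
- imaging.pinpoint(query, picture): "point" ([column, row] as shares, 0 to 1, of the picture: columns of its width, rows of its height: a listed point, or the origin of a listed thing).
The state is a dict: "clock": time; "q": joint angles; "qd": joint speeds; "joint_torque": joint torques, N m; "tool_pos": TCP position; "eef_rot": TCP orientation; "contact_force": force on the tool from outside, world axes, zero at the start; "moment": the same for the moment, N m; "opening": opening from 0.0 (shut) to 1.0 (fully open).
Only numpy, scipy, OpenCV 4.12 (cv2) and the standard library are available. Lean on these libraries where they do the work, as an engineer would, in place of code of your own. Each camera call takes 0.05 s, during which the arm holds its last target.

## Working session

There is one attempt and no reset: what is moved stays moved. The work goes in short steps, Python scripts to look and compute and a tool call to move; the robot and the scene stay as the last step left them, time stands still between calls to the robot, and variables do not carry over. Pictures are saved under pics/ and viewed, and the job is handed in when it is done.

Besides the shell and the picture viewer there is one more tool, called after "Call:" as a command line: name --argument value ..., lists and objects as JSON in quotes. send_rows: Moves the arm, as the interface text tells. Its arguments: {"type":"object","properties":{"moves":{"type":"array"},"claw":{"type":"number"},"grip_force":{"type":"number"}},"required":["moves"]}

```bash
ls; mkdir -p pics; python3 - <<'E'
from plant import r, imaging
import cv2
for n in ("top","side"):
    s=imaging.snapshot(n); cv2.imwrite(f"pics/{n}0.png",s["image"][:,:,::-1])
    print(n,s["mtx"].tolist(),s["rvec"],s["tvec"])
    for q in ("lamp_red_lens","slot_a","carrier_a_grip","fuse_block"):
        print(q,[( [round(v,4) for v in d["point"]],round(d["score"],2)) for d in imaging.pinpoint(q,s)])
print(r.get_state())
E
```

```text
pics
top [[383.24103949699526, 0.0, 320.947640219549], [0.0, 383.24103949699526, 195.86731623285561], [0.0, 0.0, 1.0]] [ 2.12020424 -2.17393364  0.13835155] [0.06033901 0.50713176 0.8855049 ]
lamp_red_lens [([0.3853, 0.5535], 0.47)]
slot_a [([0.3734, 0.5165], 0.89), ([0.4169, 0.4955], 0.8), ([0.4603, 0.4763], 0.66)]
carrier_a_grip [([0.2916, 0.3745], 0.72), ([0.3717, 0.5088], 0.68)]
fuse_block [([0.4253, 0.492], 0.91), ([0.3889, 0.5553], 0.61)]
side [[514.3830825010893, 0.0, 314.7549851262761], [0.0, 514.3830825010893, 200.74471204267635], [0.0, 0.0, 1.0]] [ 2.18087407 -0.34095047  0.15013626] [-0.46769277  0.19173876  1.35279172]
lamp_red_lens [([0.4561, 0.444], 0.31)]
slot_a [([0.4573, 0.451], 0.94), ([0.4897, 0.4948], 0.92), ([0.4708, 0.4612], 0.74)]
carrier_a_grip [([0.4552, 0.4273], 0.69), ([0.4955, 0.371], 0.62)]
fuse_block [([0.4703, 0.4988], 0.82)]
{'clock': 0.5, 'q': array([-1.29724002,  0.68910483, -0.19458003,  1.56535985,  0.15731493,
        0.90253008, -0.21508501]), 'qd': array([ 9.22539565e-04, -7.54114954e-04,  5.28851255e-04,  4.60959826e-04,
       -7.67123479e-04,  9.11425950e-05,  6.63845779e-04]), 'joint_torque': array([ 1.18298645e-03, -5.27099919e+01, -1.26590643e+00, -1.53604853e+01,
       -5.20110154e-02,  2.34793697e-04,  5.02300486e-05]), 'tool_pos': array([0.14840455, 0.60710661, 0.26372319]), 'eef_rot': array([ 1.19572100e-01,  9.92825520e-01, -9.22871575e-06,  1.18537429e-05]), 'contact_force': array([-0.20148217,  0.01273665, -0.16528919]), 'moment': array([-0.00183572, -0.03204914, -0.03917082]), 'opening': 0.9986862311299906}
```

View pics/top0.png

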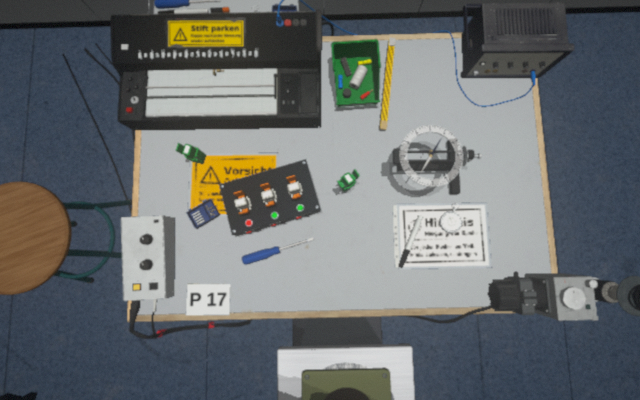

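View pics/side0.png

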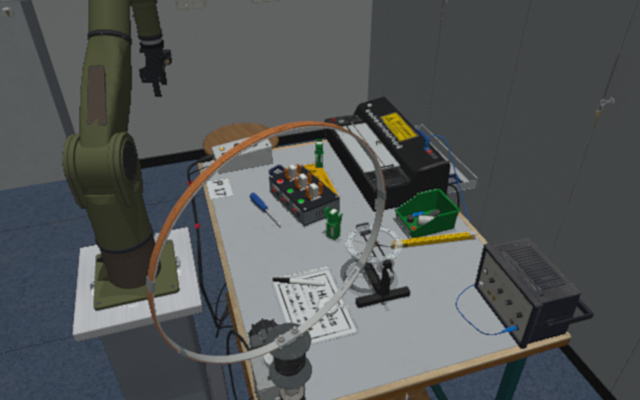

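```bash
python3 - <<'E'
import cv2
a=cv2.imread("pics/top0.png")[120:280,160:370]; cv2.imwrite("pics/top0c.png",cv2.resize(a,None,fx=3.7,fy=3.7,interpolation=cv2.INTER_CUBIC))
a=cv2.imread("pics/side0.png")[110:260,230:420]; cv2.imwrite("pics/side0c.png",cv2.resize(a,None,fx=4,fy=4,interpolation=cv2.INTER_CUBIC))
E
```

```text
(no output)
```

View pics/top0c.png

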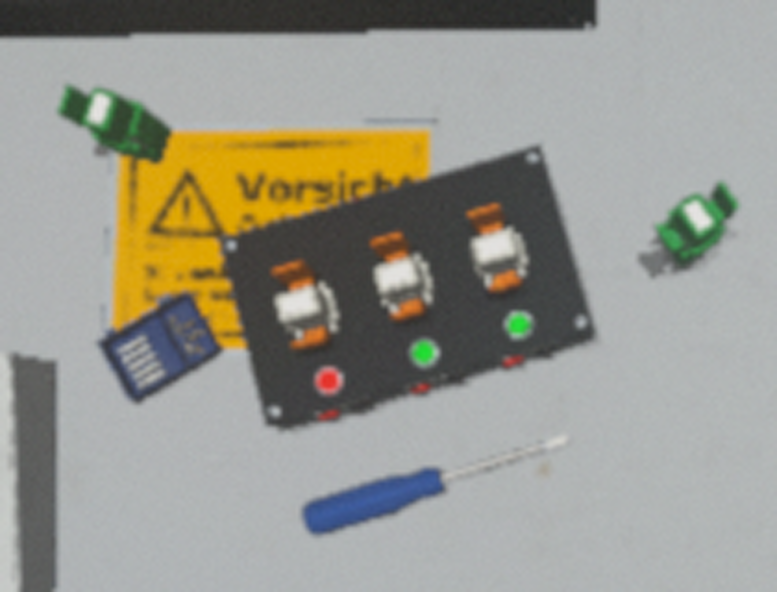

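View pics/side0c.png

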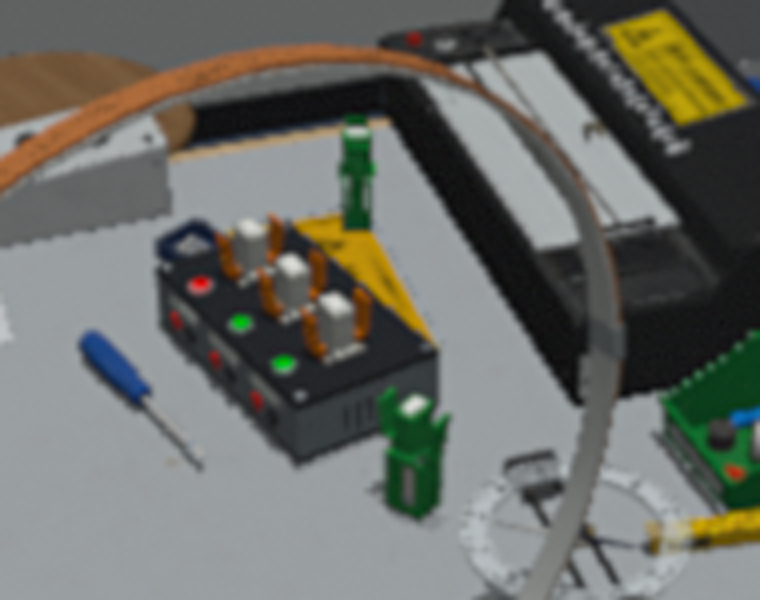

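The red lamp is at top (249,223), the left place. What could be taken for the carrier: a (242,203), b (268,197), c (294,188), and the green look-alikes at (190,153) and (347,180). Carrier a is right behind the red lamp, so I choose it. The side crop agrees, with the red lamp at about (280,181).

```bash
cat > h.py <<'E'
from plant import r, imaging
import numpy as np, cv2
from scipy.spatial.transform import Rotation as R
def ray(s,uv,z):
    Rm=cv2.Rodrigues(np.array(s["rvec"],float))[0]; t=np.array(s["tvec"]).ravel()
    d=Rm.T@np.linalg.inv(s["mtx"])@np.array([uv[0],uv[1],1.]); c=-Rm.T@t
    return c+d*(z-c[2])/d[2]
def proj(s,p):
    return cv2.projectPoints(np.array(p,float).reshape(-1,3),np.array(s["rvec"],float),np.array(s["tvec"],float),s["mtx"],None)[0].reshape(-1,2)
def blobs(s,kind,roi=None):
    h=cv2.cvtColor(s["image"],cv2.COLOR_RGB2HSV).astype(int); H,S,V=h[...,0],h[...,1],h[...,2]
    m={"red":((H<6)|(H>174))&(S>150)&(V>170),"green":(H>50)&(H<75)&(S>130)&(V>170)}[kind]
    if roi: k=np.zeros_like(m);k[roi[1]:roi[3],roi[0]:roi[2]]=1;m&=k.astype(bool)
    n,l,st,c=cv2.connectedComponentsWithStats(m.astype(np.uint8))
    return [(c[i]+0,st[i,4]) for i in range(1,n) if st[i,4]>8]
E
python3 - <<'E'
from h import *
for n,roi in (("top",(220,150,325,240)),("side",(265,150,345,225))):
    s=imaging.snapshot(n)
    P={}
    for k in("red","green"):
        for c,a in blobs(s,k,roi): print(n,k,c.round(1),a,ray(s,c,.063).round(4))
    st=r.get_state()
    print("tcp px",proj(s,st["tool_pos"]))
    for q,z in(("slot_a",.058),("lamp_red_lens",.063),("lamp_green_1_lens",.063),("carrier_a_grip",.0815),("fuse_block",0),("fuse_box",0),("screwdriver",0)):
        for d in imaging.pinpoint(q,s):
            uv=np.array(d["point"])*[640,400]; print(q,round(d["score"],2),uv.round(1),ray(s,uv,z).round(4))
print(R.from_quat(st["eef_rot"]).as_matrix().round(3))
E
```

```text
top red [248.4 222.5] 17 [0.4468 0.2166 0.063 ]
top green [299.7 207.3] 18 [0.4791 0.0975 0.063 ]
top green [274.  214.9] 22 [0.463  0.1572 0.063 ]
tcp px [[ -5.88775259 396.79624809]]
slot_a 0.79 [241.1 204.2] [0.4904 0.2347 0.058 ]
slot_a 0.6 [294.6 188.4] [0.5246 0.1089 0.058 ]
slot_a 0.56 [266.4 197.8] [0.504  0.1754 0.058 ]
slot_a 0.28 [271.8 217.3] [0.4579 0.163  0.058 ]
lamp_red_lens 0.51 [407.2 239.5] [ 0.3988 -0.1472  0.063 ]
lamp_red_lens 0.45 [248.2 221. ] [0.4503 0.217  0.063 ]
lamp_green_1_lens 0.56 [270.5 216.4] [0.4597 0.1652 0.063 ]
carrier_a_grip 0.95 [189.3 148.9] [0.6201 0.3507 0.0815]
carrier_a_grip 0.75 [239.3 203.9] [0.4884 0.2337 0.0815]
fuse_block 0.91 [271.6 199.5] [0.5072 0.171  0.    ]
fuse_box 0.74 [204.  213.7] [0.476  0.3395 0.    ]
screwdriver 0.92 [275.4 249.2] [0.3843 0.1626 0.    ]
screwdriver 0.53 [292.7 192.1] [0.5245 0.1182 0.    ]
tcp px [[160.2300877  82.9842392]]
slot_a 0.95 [311.6 197.8] [0.5129 0.1017 0.058 ]
slot_a 0.87 [304.1 184.6] [0.5113 0.1747 0.058 ]
slot_a 0.84 [292.4 177.8] [0.4872 0.2223 0.058 ]
slot_a 0.62 [300.7 200.6] [0.4784 0.0985 0.058 ]
slot_a 0.32 [295.3 283.4] [ 0.3733 -0.2206  0.058 ]
lamp_green_1_lens 0.58 [290.3 188.8] [0.4637 0.1596 0.063 ]
carrier_a_grip 0.63 [291.2 170. ] [0.4868 0.2313 0.0815]
carrier_a_grip 0.57 [316.4 149. ] [0.5991 0.3277 0.0815]
fuse_block 0.83 [302.6 200.9] [0.5037 0.1719 0.    ]
fuse_box 0.54 [280.3 174.3] [0.4749 0.3405 0.    ]
fuse_box 0.4 [302.1 201.3] [0.5016 0.1704 0.    ]
screwdriver 0.64 [265.3 215.3] [0.3769 0.1372 0.    ]
screwdriver 0.57 [314.1 209.6] [0.5245 0.1177 0.    ]
[[-0.971  0.237  0.   ]
 [ 0.237  0.971  0.   ]
 [ 0.     0.    -1.   ]]
```

Call:
send_rows --moves '[-0.033, -0.022, 0, 0, 0, 5, -0.066, -0.045, 0, 0, 0, 10, -0.099, -0.067, 0, 0, 0, 15, -0.132, -0.089, 0, 0, 0, 20, -0.165, -0.112, 0, 0, 0, 25]' --claw -0.6 --grip_force 20

```text
clock: 1.72
tool_pos: [0.2832, 0.4579, 0.2639]
eef_rot: [0.334, 0.943, 0.0, 0.0]
contact_force: [0.7, 0.7, -0.1]
opening: 0.8
```

```bash
cat >> h.py <<'E'
def plan(tgt,yaw):
    """tool-axes shift and turn to tgt with tool y at angle yaw (mod pi), pointing down"""
    s=r.get_state(); Rm=R.from_quat(s["eef_rot"]); 
    y=np.array([np.cos(yaw),np.sin(yaw),0]); z=np.array([0,0,-1.]); 
    out=[]
    for sg in(1,-1):
        M=np.column_stack([np.cross(sg*y,z),sg*y,z]); out.append((Rm.inv()*R.from_matrix(M)).as_rotvec(degrees=True))
    rv=min(out,key=np.linalg.norm)
    print("t",round(s["clock"],2),"pos",s["tool_pos"].round(4),"open",round(s["opening"],3),"F",s["contact_force"].round(1),"q",s["q"].round(2))
    print("shift",Rm.inv().apply(np.array(tgt)-s["tool_pos"]).round(4),"turn",rv.round(2))
E
python3 -c "
from h import *
plan([.4912,.2287,.22],.265)"
```

```text
t 1.72 pos [0.2832 0.4579 0.2639] open 0.8 F [ 0.7  0.7 -0.1] q [-1.05  0.57 -0.09  1.83  0.07  0.74 -0.29]
shift [-0.3059 -0.0474  0.0439] turn [ 4.000e-02 -2.000e-02  3.585e+01]
```

Call:
send_rows --moves '[-0.039, -0.006, 0, 0, 0, 5, -0.078, -0.012, 0, 0, 0, 10, -0.117, -0.018, 0, 0, 0, 15, -0.156, -0.024, 0, 0, 0, 20, -0.195, -0.03, 0, 0, 0, 25]'

```text
clock: 2.13
tool_pos: [0.417, 0.3105, 0.2642]
eef_rot: [0.531, 0.847, 0.001, 0.0]
contact_force: [1.0, 0.1, -0.2]
opening: 0.799
```

```bash
python3 -c "
from h import *
plan([.4912,.2287,.22],.265)"
```

```text
t 2.13 pos [0.417  0.3105 0.2642] open 0.799 F [ 1.   0.1 -0.2] q [-0.74  0.55  0.01  1.89 -0.01  0.7  -0.27]
shift [-0.106   0.0312  0.0441] turn [ 0.07 -0.05 10.62]
```

Call:
send_rows --moves '[-0.033, 0.01, 0.01, 0, 0, 4, -0.066, 0.02, 0.02, 0, 0, 8, -0.096, 0.028, 0.034, 0, 0, 10.6, -0.106, 0.031, 0.044, 0, 0, 10.6, -0.106, 0.031, 0.044, 0, 0, 10.6]'

```text
clock: 2.55
tool_pos: [0.492, 0.2252, 0.2184]
eef_rot: [0.609, 0.793, -0.001, 0.0]
contact_force: [1.1, 0.5, 0.2]
opening: 0.8
```

```bash
python3 - <<'E'
from h import *
plan([.4912,.2287,.22],.265)
s=imaging.snapshot("wrist"); cv2.imwrite("pics/w1.png",s["image"][:,:,::-1])
for k in("red","green"):
    for c,a in blobs(s,k): print(k,c.round(1),a,ray(s,c,.063).round(4))
for q,z in(("slot_a",.058),("lamp_red_lens",.063),("carrier_a_grip",.0815),("fuse_block",0)):
    for d in imaging.pinpoint(q,s):
        uv=np.array(d["point"])*[640,400]; print(q,round(d["score"],2),uv.round(1),ray(s,uv,z).round(4))
E
```

```text
t 2.55 pos [0.492  0.2252 0.2184] open 0.8 F [1.1 0.5 0.2] q [-0.54  0.64  0.05  1.87 -0.05  0.63 -0.21]
shift [ 0.0036  0.0001 -0.0016] turn [-0.08  0.09 -0.26]
red [267.8 188.7] 177 [0.4454 0.2168 0.063 ]
green [549.6  50.6] 69 [0.6376 0.3843 0.063 ]
green [500.   62.3] 15 [0.603  0.3662 0.063 ]
green [513.8  61.5] 10 [0.6134 0.3696 0.063 ]
green [527.8  79.6] 204 [0.6299 0.3599 0.063 ]
green [479.2  91.6] 17 [0.5953 0.3411 0.063 ]
green [489.6  96.4] 16 [0.6051 0.3398 0.063 ]
green [506.8 107.7] 70 [0.6223 0.3352 0.063 ]
green [270.6 253. ] 142 [0.4614 0.1573 0.063 ]
slot_a 0.67 [317.8 255.4] [0.5053 0.1641 0.058 ]
slot_a 0.67 [319.2 308.8] [0.5214 0.1085 0.058 ]
lamp_red_lens 0.8 [267.2 185.4] [0.4443 0.2196 0.063 ]
carrier_a_grip 0.75 [320.8 191.1] [0.4903 0.2309 0.0815]
carrier_a_grip 0.63 [514.4  82.2] [0.6104 0.3508 0.0815]
carrier_a_grip 0.62 [211.1 212.9] [0.4057 0.1888 0.0815]
fuse_block 0.69 [321.3 228.2] [0.507  0.1715 0.    ]
```

View pics/w1.png

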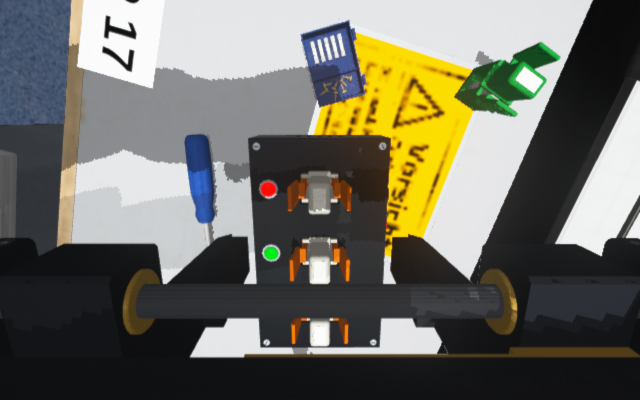

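The wrist view shows the red lamp at (268,189), right in front of the carrier at (320,192). The lamp spacing comes out at 61.6 mm against the expected 62. That puts slot_a at about (0.4905, 0.2288) with yaw 0.264.

Call:
send_rows --moves '[0.0036, 0, 0.02, 0, 0, 0, 0.0036, -0.001, 0.05, 0, 0, 0, 0.0036, -0.001, 0.075, 0, 0, 0, 0.0036, -0.001, 0.083, 0, 0, 0, 0.0036, -0.001, 0.083, 0, 0, 0]'

```text
clock: 3.22
tool_pos: [0.4865, 0.2354, 0.1366]
eef_rot: [0.605, 0.796, 0.0, -0.002]
contact_force: [-0.4, 0.2, 0.8]
opening: 0.796
```

```bash
python3 - <<'E'
from h import *
plan([.4905,.2288,.092],.264)
s=imaging.snapshot("wrist"); cv2.imwrite("pics/w2.png",s["image"][:,:,::-1])
E
```

```text
t 3.22 pos [0.4865 0.2354 0.1366] open 0.796 F [-0.4  0.2  0.8] q [-0.55  0.77  0.03  1.93 -0.05  0.44 -0.21]
shift [-0.0076  0.0022  0.0446] turn [-0.1  -0.15  0.46]
```

View pics/w2.png

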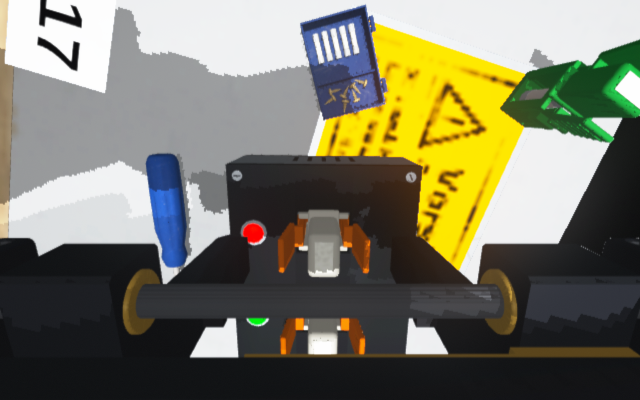

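The tool ended 7.6 mm off in x, further than commanded. I'll let it settle and read the pose again.

Call:
send_rows --moves '[-0.0076, 0.0022, 0, 0, 0, 0.4, -0.0076, 0.0022, 0, 0, 0, 0.4, -0.0076, 0.0022, 0, 0, 0, 0.4, -0.0076, 0.0022, 0, 0, 0, 0.4, -0.0076, 0.0022, 0, 0, 0, 0.4]'

```text
clock: 3.68
tool_pos: [0.492, 0.2289, 0.1385]
eef_rot: [0.608, 0.794, 0.002, -0.001]
contact_force: [-0.4, -0.6, 0.8]
opening: 0.799
```

```bash
python3 - <<'E'
from h import *
plan([.4905,.2288,.092],.264); print(r.get_state()["qd"].round(3))
s=imaging.snapshot("wrist")
plan([.4905,.2288,.092],.264); print(r.get_state()["qd"].round(3))
for k in("red","green"):
    for c,a in blobs(s,k,(200,200,300,340)): print(k,c.round(1),a,ray(s,c,.063).round(4))
for d in imaging.pinpoint("carrier_a_grip",s):
        uv=np.array(d["point"])*[640,400]; print(round(d["score"],2),uv.round(1),ray(s,uv,.0815).round(4))
E
```

```text
t 3.68 pos [0.492  0.2289 0.1385] open 0.799 F [-0.4 -0.6  0.8] q [-0.53  0.77  0.03  1.93 -0.05  0.44 -0.21]
shift [ 0.0001 -0.0015  0.0465] turn [ 0.1  -0.2   0.01]
[-0.004  0.005 -0.002  0.001 -0.    -0.001 -0.001]
t 3.73 pos [0.4919 0.2289 0.1383] open 0.801 F [-0.2 -0.5 -0.1] q [-0.53  0.77  0.03  1.93 -0.05  0.44 -0.21]
shift [ 0.0001 -0.0014  0.0463] turn [ 0.08 -0.19  0.02]
[-0.001  0.006  0.002  0.003  0.001 -0.003 -0.   ]
red [247.  221.5] 333 [0.4457 0.2168 0.063 ]
0.91 [597.1  76.2] [0.6089 0.3499 0.0815]
0.59 [319.4 230.2] [0.4907 0.2296 0.0815]
```

Call:
send_rows --moves '[0, -0.0015, 0.012, 0, 0, 0, 0, -0.0015, 0.024, 0, 0, 0, 0, -0.0015, 0.034, 0, 0, 0, 0, -0.0015, 0.04, 0, 0, 0, 0, -0.0015, 0.04, 0, 0, 0]'

```text
clock: 4.2
tool_pos: [0.4896, 0.2284, 0.0969]
eef_rot: [0.608, 0.794, 0.0, -0.001]
contact_force: [-0.4, -0.2, -0.2]
opening: 0.801
```

Call:
send_rows --moves '[0, 0, 0, 0, 0, 0, 0, 0, 0, 0, 0, 0, 0, 0, 0, 0, 0, 0, 0, 0, 0, 0, 0, 0, 0, 0, 0, 0, 0, 0]'

```text
clock: 4.62
tool_pos: [0.4899, 0.2285, 0.0973]
eef_rot: [0.608, 0.794, 0.001, -0.001]
contact_force: [-0.3, -0.8, 0.4]
opening: 0.803
```

```bash
python3 - <<'E'
from h import *
plan([.4903,.2288,.092],.264)
s=imaging.snapshot("wrist"); cv2.imwrite("pics/w3.png",s["image"][:,:,::-1])
E
```

```text
t 4.62 pos [0.4899 0.2285 0.0973] open 0.803 F [-0.3 -0.8  0.4] q [-0.53  0.84  0.02  1.95 -0.05  0.35 -0.21]
shift [0.0002 0.0005 0.0053] turn [-0.02 -0.17  0.03]
```

View pics/w3.png

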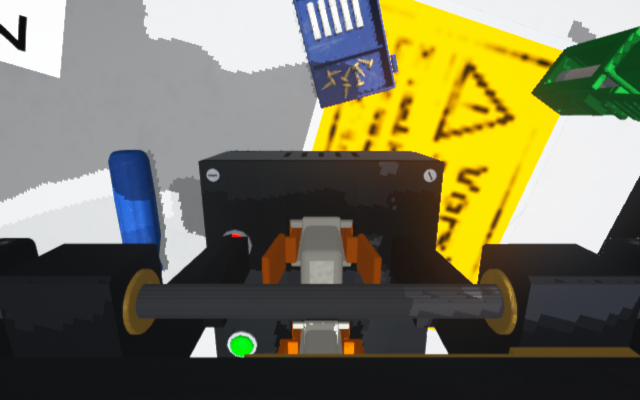

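The fingers straddle carrier a: its catches are at columns 275 and 367, with gaps on both sides. I'll go down the last 5 mm with the jaws slightly narrower, then close.

Call:
send_rows --moves '[0, 0.0005, 0, 0, 0, 0, 0, 0.0005, 0.002, 0, 0, 0, 0, 0.0005, 0.0045, 0, 0, 0, 0, 0.0005, 0.0045, 0, 0, 0, 0, 0.0005, 0.0045, 0, 0, 0]' --claw -0.4

```text
clock: 5.08
tool_pos: [0.4901, 0.2286, 0.0925]
eef_rot: [0.608, 0.794, 0.0, -0.001]
contact_force: [-0.2, 0.6, 0.5]
opening: 0.699
```

Call:
send_rows --moves '[0, 0, 0, 0, 0, 0, 0, 0, 0, 0, 0, 0, 0, 0, 0, 0, 0, 0, 0, 0, 0, 0, 0, 0, 0, 0, 0, 0, 0, 0]' --claw 1 --grip_force 22

```text
clock: 5.5
tool_pos: [0.4905, 0.2287, 0.0929]
eef_rot: [0.608, 0.794, 0.001, -0.001]
contact_force: [-0.3, 0.4, 4.4]
opening: 0.345
```

Call:
send_rows --moves '[0, 0, 0, 0, 0, 0, 0, 0, 0, 0, 0, 0, 0, 0, 0, 0, 0, 0, 0, 0, 0, 0, 0, 0, 0, 0, 0, 0, 0, 0]'

```text
clock: 5.92
tool_pos: [0.4906, 0.2287, 0.0929]
eef_rot: [0.608, 0.794, 0.001, -0.001]
contact_force: [0.3, -0.7, 2.0]
opening: 0.318
```

```bash
python3 - <<'E'
from h import *
plan([.4903,.2288,.092],.264)
s=imaging.snapshot("wrist"); cv2.imwrite("pics/w4.png",s["image"][:,:,::-1])
E
```

```text
t 5.92 pos [0.4906 0.2287 0.0929] open 0.318 F [ 0.3 -0.7  2. ] q [-0.53  0.85  0.02  1.95 -0.05  0.34 -0.21]
shift [ 0.0002 -0.0003  0.0009] turn [ 0.01 -0.17  0.02]
```

View pics/w4.png

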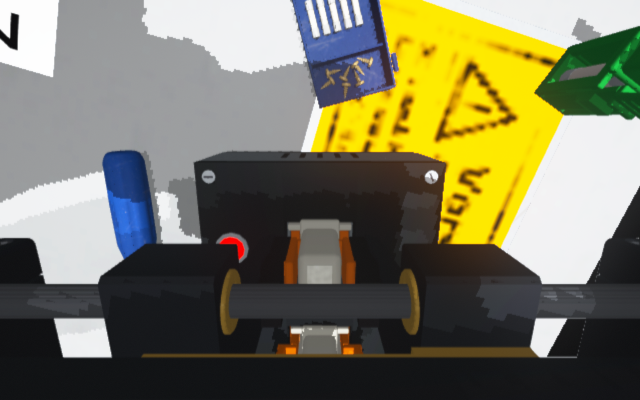

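The opening is 28–30 mm and both catches stand upright against the body, so they are fully pressed. Lifting gently now.

Call:
send_rows --moves '[0, 0, -0.003, 0, 0, 0, 0, 0, -0.007, 0, 0, 0, 0, 0, -0.011, 0, 0, 0, 0, 0, -0.015, 0, 0, 0, 0, 0, -0.018, 0, 0, 0]'

```text
clock: 6.38
tool_pos: [0.4906, 0.2287, 0.1115]
eef_rot: [0.608, 0.794, 0.001, -0.001]
contact_force: [0.9, -0.4, -1.3]
opening: 0.321
```

```bash
python3 - <<'E'
from h import *
plan([.4905,.2287,.222],.264)
s=imaging.snapshot("wrist"); cv2.imwrite("pics/w5.png",s["image"][:,:,::-1])
E
```

```text
t 6.38 pos [0.4906 0.2287 0.1115] open 0.321 F [ 0.9 -0.4 -1.3] q [-0.53  0.82  0.02  1.94 -0.05  0.38 -0.21]
shift [ 4.000e-04 -1.000e-04 -1.105e-01] turn [ 0.02 -0.18  0.02]
```

View pics/w5.png

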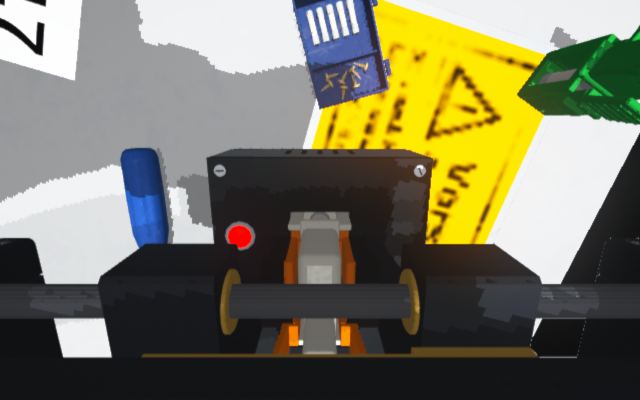

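The carrier is rising with the tool: its place in the image is unchanged while the block recedes. Carrying on up.

Call:
send_rows --moves '[0, 0, -0.01, 0, 0, 0, 0, 0, -0.022, 0, 0, 0, 0, 0, -0.034, 0, 0, 0, 0, 0, -0.046, 0, 0, 0, 0, 0, -0.056, 0, 0, 0]'

```text
clock: 6.85
tool_pos: [0.491, 0.2286, 0.1693]
eef_rot: [0.608, 0.794, 0.002, -0.001]
contact_force: [0.9, -0.4, -1.4]
opening: 0.32
```

Call:
send_rows --moves '[0, 0, -0.01, 0, 0, 0, 0, 0, -0.022, 0, 0, 0, 0, 0, -0.034, 0, 0, 0, 0, 0, -0.046, 0, 0, 0, 0, 0, -0.056, 0, 0, 0]'

```text
clock: 7.27
tool_pos: [0.4909, 0.2284, 0.2267]
eef_rot: [0.608, 0.794, 0.002, -0.001]
contact_force: [0.1, -0.6, -2.1]
opening: 0.326
```

Call:
send_rows --moves '[0, 0, 0, 0, 0, 0, 0, 0, 0, 0, 0, 0, 0, 0, 0, 0, 0, 0, 0, 0, 0, 0, 0, 0, 0, 0, 0, 0, 0, 0]'

```text
clock: 7.68
tool_pos: [0.4905, 0.2282, 0.226]
eef_rot: [0.608, 0.794, 0.001, -0.001]
contact_force: [-0.1, -0.2, -2.0]
opening: 0.319
```

```bash
python3 - <<'E'
from h import *
plan([.4905,.2287,.222],.264)
a=imaging.snapshot("side"); b=imaging.snapshot("wrist"); print(a["tvec"])
c=imaging.silhouettes("carrier_a",a); print([(round(d["score"],2),(np.array(d["box"])*[640,400,640,400]).round()) for d in c])
p=proj(a,[[.4905,.2287,.216-.0775],[.4905,.2287,.216+.0115]]); print(p)
i=cv2.resize(a["image"][60:240,230:400],None,fx=3,fy=3,interpolation=cv2.INTER_CUBIC)
cv2.imwrite("pics/s6.png",i[:,:,::-1]); cv2.imwrite("pics/w6.png",b["image"][:,:,::-1])
print(r.get_state()["qd"].round(3))
E
```

```text
t 7.68 pos [0.4905 0.2282 0.226 ] open 0.319 F [-0.1 -0.2 -2. ] q [-0.54  0.63  0.04  1.87 -0.05  0.64 -0.21]
shift [0.0005 0.0001 0.004 ] turn [ 0.06 -0.19  0.02]
[-0.46769277  0.19173876  1.35279172]
[(0.89, array([332., 224.,  19.,  32.])), (0.76, array([302., 180.,  14.,  21.])), (0.72, array([313., 190.,  22.,  16.])), (0.62, array([319., 153.,  13.,  26.]))]
[[291.78964404 154.40891455]
 [290.48673537 128.31342406]]
[-0.001 -0.002  0.001 -0.003 -0.001  0.001  0.   ]
```

View pics/s6.png

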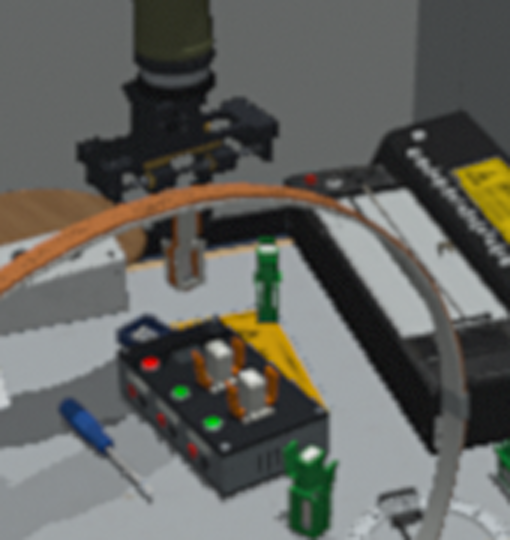

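View pics/w6.png

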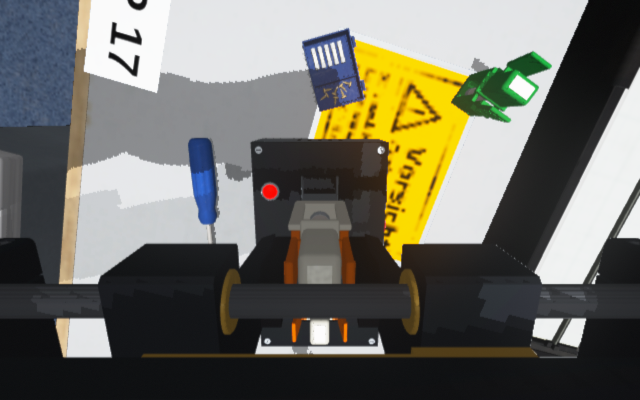

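The side view shows the carrier hanging upright from the fingers with its foot at (291,155). That matches the projected foot at z of about 0.14, roughly 80 mm above the block's top. Carriers b and c are seated with their catches out, and the bystanders have not moved.

```bash
python3 -c "
from plant import r
print(r.finish_job()); s=r.get_state(); print(s['clock'],s['opening'],s['tool_pos'])"
```

```text
the job is handed in; nothing more can be done
None
the job is handed in; nothing more can be done
```

The red lamp was at the left place, so I pinched both catches of carrier_a and drew it straight up out of the block. I handed the job in at about 7.8 s with the gripper still holding it. The interface gave no verdict.

- **Pinch:** the jaws closed to about 28–30 mm over the catches before the lift, and the wrist picture showed both standing upright against the body. The catch angles themselves can't be read directly.
- **Final hold:** the tool was still at z = 0.226 with a 22 N grip. The force reading was about −2 N in z, a little more than the carrier's expected weight of about 1.2 N.
- **Clearance:** the carrier hung upright in the side picture, with its underside about 80 mm above the block's top.
- **Everything else:** in the side view the other two carriers looked seated with their catches out. The fuse box and screwdriver looked unmoved in the final pictures. The marker and stopwatch were not in them, but the arm stayed away from that side.

Two readings disagreed along the way:
- **Networks:** they sometimes reported the green look-alikes as the carrier, or put the red lamp somewhere wrong, so I located carrier_a from the lamp colours and positions instead.
- **Approach:** one move ended 7–8 mm to the side. I corrected it before the fingers went down around the carrier.

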